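# Cap the yeast-starter tank with a camlock cap

## Task

Close the yeast-starter tank: push the aluminium cap that has two red cam arms fully down onto the tank's grooved brass neck, then swing its two cam arms down to their stops, one after the other. The smooth-necked white canister stays open, and the plain cap without arms must be left where it stands.

Things in the scene. Friction and masses are not known exactly. Their poses are not given: they have to be found in the camera images.
- cap_grip (a point): Centre of the black grip bar (40 mm along x, 24 along y, 40 high; grasp across y) on a loose upright aluminium camlock cap, 0.58 kg. It is 66 mm above the cap's rim, 20 above its flat top (72 across). Skirt 68 mm outside, 58 inside. x runs along the line of the two red arms, z up. Arm hinges: 38 mm from the axis at +x (cam_a) and -x (cam_b), 50 mm below this point, parallel to y.
- neck_top (a point): Top centre of the upright grooved brass neck (54 mm across, top 8 mm tapered to 36) on the fixed round steel tank (160 across, 60 high, blue band); 138 mm above the counter. 38 mm below it is a shoulder (74 across) on which the cap's rim rests when home: grip centre 28 mm above this point. Any cap yaw will do; with arms raised the cap drops on freely.
- cam_a (a joint): Red arm at the cap's +x: 75 mm long from its hinge, 18 wide, 8 thick. rad: 0 = raised (slants outward, 30 deg above level), 1.22 = down at its stop (40 deg below level). Stiff by friction (0.05 N m), stays where left. A straight push down from above, 45 mm outward of the hinge, takes it all the way. Its lobe turns under the neck's lip; lowered too early it blocks the cap.
- cam_b (a joint): Red arm at the cap's -x side; sizes, values and behaviour as cam_a.
- plain_cap_mid (a point): Bystander: middle of a similar loose aluminium cap without arms, round black knob on top, 72 mm across, 61 mm high; the point is 31 mm above the counter.
- smooth_top (a point): Bystander: top centre of the smooth steel neck (54 mm across, no groove) of a fixed white canister of the tank's size, grey band; 138 mm above the counter. An amber jar (100 mm high) and a low block of yeast on paper stand farther from the robot than tank and canister.
Not all that is in view belongs to the job. Of the things that look like the part that bears cap_grip, the larger one is meant.

How it is judged:
By the outcome, as a careful person would: the job done as asked, in the order asked, and still so for the second after the job is handed in, with the robot touching nothing.
It also fails if it takes over 56 s, if anything falls off the work surface, if the arm or the gripper's body presses on something with over 40 N, if the wrist force passes 120 N, or if a joint passes its speed limit or range.

## Robot

A 7-joint arm with a two-finger parallel gripper is mounted at the origin on the work surface. World frame = base frame: x ahead of the robot, y to its left, z up, the work surface at z = 0. Lengths are in m, angles in degrees, forces in N, time in s.
With the tool pointing down it reaches from about 0.35 to 0.775 m from the base axis. Payload 3.1 kg.
Tool frame: the origin (TCP) lies on the centre line of the jaws, within the pads' length; the fingertips stand 11 mm ahead of it and the grasp point (between the pads) lies 8 mm behind it; z points along the fingers, y is the direction in which the jaws open and shut (so a half turn about z gives the same grasp; the last joint's range is limited). The gripper opens to 85 mm and grips with 20 to 120 N. Pads are 22 mm wide; open, the fingers measure 114 mm over their backs; the gripper's body (76 mm by 85 mm) begins 54 mm behind the grasp point. The pads swing forward as they close: fully open they stand 13 mm farther back than shut.
Start: joints at [-75.098, 17.813, 0.802, 86.603, -0.252, 75.585, -1.558], TCP at [0.163, 0.525, 0.242] pointing down, gripper open.
Joint ranges: [-154.91, 154.91], [-16.99, 109.72], [-72.82, 74.43], [7.12, 147.25], [-82.49, 262.49], [11.32, 116.49], [-174.64, 174.64]. Speed limits (degrees/s): [159.86, 159.86, 180, 180, 180, 180, 180].

## Interface

Orientations are given as a 3x3 rotation matrix whose columns are the frame's x, y, z axes.
In Python, from cell import ctrl gives the robot as it stands.
- The arm moves only by the tool carry_out, never from a script. Its argument "deltas" is a list that holds one entry, the list of rows, each a list of 7 numbers: the turn, a rotation vector about the tool's x, y, z in units of 90 degrees (1.0 is 90 degrees), then the shift along the tool's x, y, z in units of 0.1 m (1.0 is 0.1 m), then the closure in counts, from 0 (fully open) to 255 (shut). In form: [[[rx, ry, rz, tx, ty, tz, grip], ...]]. A call has 1 to 10 rows; each row shifts and turns the commanded pose from where the row before left it, along the tool's axes as they then stand; what a row does not reach is not made up. A row lasts 1/10 s, in which the tool goes at most 50 mm and 8.59 degrees, less where a joint would pass 70% of its speed; a pose out of reach is approached as far as the arm can. A call with a number of a shift or a turn outside -1 to 1 is refused whole. A call with a gripper value outside its range is refused whole. The fingers move at their own pace and stop on an object; the grip force is fixed at half the most. Time passes only in rows, so rows that do not move let the fingers close. It gives the time, the measured TCP pose, the force and the opening at its end, in the units of the state.
- ctrl.observe(): the state, without advancing time (a new reading comes with each control period).
- ctrl.grab_frame(name): name is "scene" or "top" or "wrist"; returns a dict with "image" (400x640x3 uint8, red, green, blue), "depth" (400x640 float32, m along the optical axis (not along the pixel's ray), 0 where there is no reading), "fx", "fy", "cx", "cy" (pixels), "position" and "rotation" of the camera in the world; the wrist camera has in their place "T_tool_cam" (4x4, takes a point from camera to tool coordinates, whose origin is the TCP and whose axes are the flange's). Camera axes: x right, y down, z forward; pixel columns grow to the right and rows downward; lengths in m; the calibration is good to about 2 mm. The wrist camera is an equidistant fisheye: a pixel r from the principal point sees the ray r / f radians off the axis. A picture is of the moment at which its call begins: read the wrist's pose just before it.
- ctrl.hand_in(): hands the job in, once; it reports no verdict.
Trained networks look in a picture, given as the dict that the camera call returned (one of the last four; its "shot" number tells which), for a name from the list of things; names that differ only in an ending like _2 or _b are one class to them, and where a whole thing is asked for, a point or a joint stands for the part that bears it (a point fixed in the world has none). Each returns a list of dicts, best first, with "conf" (0 to 1); they miss things now and then, are a little off and sometimes report something else, mostly with a low value. They report only what shows in the picture. A call takes as long as a camera call. They do not tell look-alikes from the thing itself.
- ctrl.recognise(target, picture): "bbox" ([left, top, width, height] in pixels, round what is visible of it).
The state is a dict: "clock": time; "joint_positions": joint angles; "qvel": joint speeds; "effort": joint torques, N m; "eef_pos": TCP position; "tool_rot": TCP orientation; "ft_force": force on the tool from outside, world axes, zero at the start; "wrist_torque": the same for the moment, N m; "gripper_width": finger opening in m.
Only numpy, scipy, OpenCV 4.12 (cv2) and the standard library are available. Lean on these libraries where they do the work, as an engineer would, in place of code of your own. Each camera call takes 0.05 s, during which the arm holds its last target.

## Working session

There is one attempt and no reset: what is moved stays moved. The work goes in short steps, Python scripts to look and compute and a tool call to move; the robot and the scene stay as the last step left them, time stands still between calls to the robot, and variables do not carry over. Pictures are saved under pics/ and viewed, and the job is handed in when it is done.

Besides the shell and the picture viewer there is one more tool, called as name([rows], argument=value, ...), one row to a line, values as JSON. carry_out: Moves the arm, as the interface text tells. Shifts and turns lie within -1 to 1; 1 stands for 0.1 m of shift or 90 degrees of turn. Its arguments: {"type":"object","properties":{"deltas":{"type":"array","items":{"type":"array","items":{"type":"array","items":{"type":"number"}}}}},"required":["deltas"]}

```bash
ls; mkdir -p pics; python3 - <<'E'
from cell import ctrl
import cv2,pickle,numpy as np
s=ctrl.observe();print(s)
for n in("scene","top"):
    f=ctrl.grab_frame(n);cv2.imwrite(f"pics/{n}0.png",f["image"][:,:,::-1]);pickle.dump(f,open(f"{n}0.pkl","wb"))
    print(n,f["position"],f["rotation"],f["fx"],f["cx"],f["cy"])
    for t in("cap_grip","cam_a","plain_cap_mid"):
        print(t,ctrl.recognise(t,f))
E
```

```text
pics
{'clock': 0.0, 'joint_positions': array([-75.0989235 ,  17.85954603,   0.80171911,  86.69433223,
        -0.25184683,  75.58455574,  -1.55686611]), 'qvel': array([-0.02666306, -0.01163943,  0.02291483, -0.07353915, -0.11191255,
       -0.00664675,  0.1287313 ]), 'effort': array([ 4.63306042e-04, -3.79925466e+01,  1.46331838e-01, -2.30590403e+01,
        1.22751138e-02,  1.37791739e-02,  3.11900330e-06]), 'eef_pos': array([0.1632423 , 0.52445771, 0.24121286]), 'tool_rot': array([[-9.54842205e-01,  2.97112756e-01, -6.11241237e-04],
       [ 2.97113367e-01,  9.54839426e-01, -2.30580096e-03],
       [-1.01445646e-04, -2.38328402e-03, -9.99997155e-01]]), 'ft_force': array([-0.24777568,  0.23349713,  0.02701092]), 'wrist_torque': array([-0.00945712, -0.00848668, -0.02743384]), 'gripper_width': 0.0851455662808952}
scene [1.08637411 0.57337474 0.68508471] [[-0.73609132  0.37545904 -0.56320519]
 [ 0.67671088  0.42691975 -0.5998349 ]
 [ 0.01522999 -0.82266034 -0.56832914]] 405.08941960676714 317.33367383159344 203.55383374484873
cap_grip [{'bbox': [324.1, 187.3, 43.1, 25.3], 'conf': 0.73}, {'bbox': [344.2, 214.0, 29.0, 18.0], 'conf': 0.6}, {'bbox': [294.8, 210.0, 75.7, 37.5], 'conf': 0.59}]
cam_a [{'bbox': [347.7, 214.9, 21.1, 13.6], 'conf': 0.52}]
plain_cap_mid [{'bbox': [270.1, 245.8, 29.6, 30.5], 'conf': 0.65}]
top [ 0.39609317 -0.00796413  0.82004335] [[ 0.0165544  -0.98442486  0.1750247 ]
 [-0.9996857  -0.01299982  0.02143613]
 [-0.01882697 -0.17532456 -0.98433066]] 393.9142247013956 325.4916497742609 204.98574094431717
cap_grip [{'bbox': [304.1, 174.5, 48.9, 101.0], 'conf': 0.75}, {'bbox': [342.0, 284.1, 71.7, 29.6], 'conf': 0.55}]
cam_a [{'bbox': [308.3, 242.6, 21.3, 33.1], 'conf': 0.57}, {'bbox': [343.0, 302.0, 22.0, 8.0], 'conf': 0.56}, {'bbox': [391.1, 288.0, 21.9, 10.3], 'conf': 0.53}, {'bbox': [336.1, 175.9, 15.9, 36.2], 'conf': 0.52}]
plain_cap_mid [{'bbox': [314.2, 135.0, 32.0, 29.8], 'conf': 0.86}]
```

View pics/scene0.png

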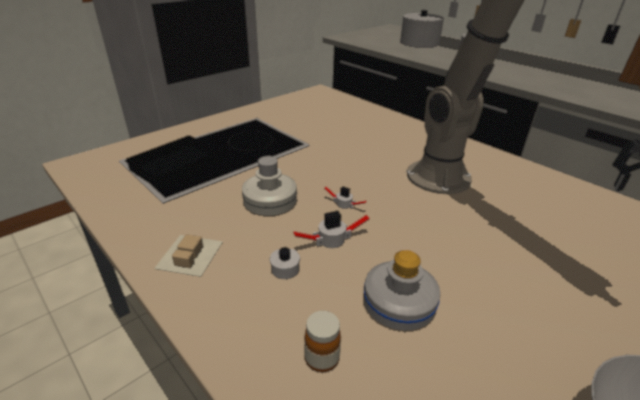

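View pics/top0.png

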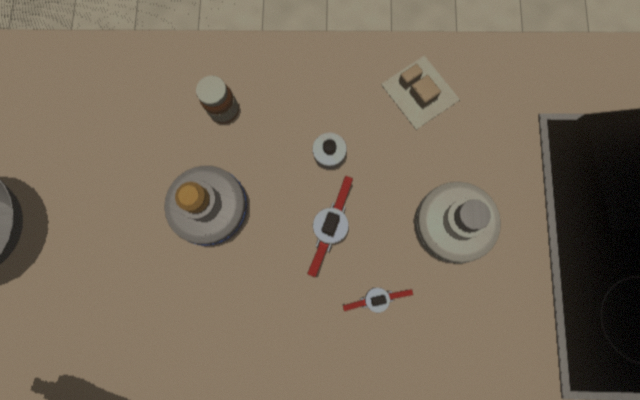

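The top view shows the brass-neck tank at (205,205), its neck top near (192,197). The large red-arm cap is at (331,226), the small look-alike at (378,300), the plain cap at (330,150) and the white canister at (460,222). Next I measure from depth.

```bash
cat > h.py <<'E'
import numpy as np,cv2,pickle
def cloud(f):
    d=f["depth"];v,u=np.mgrid[0:400,0:640]
    p=np.stack([(u-f["cx"])/f["fx"]*d,(v-f["cy"])/f["fy"]*d,d],-1)
    return p@np.array(f["rotation"]).T+np.array(f["position"])
E
python3 - <<'E'
from h import *
for n,capb,neckb in(("top",(290,165,370,290),(165,170,250,250)),("scene",(285,200,380,250),(360,245,445,325))):
    f=pickle.load(open(n+"0.pkl","rb"));P=cloud(f);hsv=cv2.cvtColor(f["image"],cv2.COLOR_RGB2HSV)
    ok=f["depth"]>0
    def box(b): m=np.zeros(ok.shape,bool);m[b[1]:b[3],b[0]:b[2]]=1;return m&ok
    m=box(capb);red=m&((hsv[...,0]<8)|(hsv[...,0]>172))&(hsv[...,1]>170)&(P[...,2]>.03)
    R=P[red];dk=m&(hsv[...,2]<60)&(P[...,2]>.06);K=P[dk]
    print(n,"table z",np.median(P[300:330,200:260,2]) if n=="top" else "")
    c=R[:,:2].mean(0);w,V=np.linalg.eigh(np.cov((R[:,:2]-c).T));print("red n",len(R),"ang",np.degrees(np.arctan2(V[1,1],V[0,1])))
    t=(R[:,:2]-c)@V[:,1]
    for s in(t>0,t<=0):
        q=R[s];print(" arm",q.mean(0).round(4),q.min(0).round(4),q.max(0).round(4))
    print(" dark",len(K),K.mean(0).round(4),K.min(0).round(4),K.max(0).round(4))
    T=K[K[:,2]>np.percentile(K[:,2],90)-.006];print(" dark top",len(T),T.mean(0).round(4),cv2.minAreaRect((T[:,:2]*1000).astype(np.float32)))
    A=P[m&(P[...,2]>.06)];print(" z hist",np.histogram(A[:,2],bins=np.arange(.03,.12,.005))[0])
    A=P[box(neckb)&(P[...,2]>.11)];print(" neck z hist",np.histogram(A[:,2],bins=np.arange(.1,.16,.004))[0])
    T=A[A[:,2]>.134];print(" neck top",len(T),T.mean(0).round(4),((T.min(0)+T.max(0))/2).round(4),(T.max(0)-T.min(0)).round(4))
    B=P[box(neckb)&(P[...,2]>.05)&(P[...,2]<.07)];print(" tank",cv2.minEnclosingCircle((B[:,:2]*1000).astype(np.float32)))
E
```

```text
top table z 0.000809301725393452
red n 293 ang 159.84288896826246
 arm [0.42   0.0256 0.0416] [0.3958 0.0125 0.0302] [0.4451 0.0384 0.0531]
 arm [ 0.5667 -0.0282  0.042 ] [ 0.541  -0.0395  0.0302] [ 0.5881 -0.016   0.0561]
 dark 233 [ 0.4913 -0.0017  0.0855] [ 0.4728 -0.0161  0.0603] [0.5112 0.0121 0.0898]
 dark top 212 [ 0.4924 -0.0017  0.0867] ((492.4190979003906, -1.7632465362548828), (21.159610748291016, 35.89089584350586), 69.71398162841797)
 z hist [  0   0   0   0   0   0   3   6   5   6  34 230   0   0   0   0   0]
 neck z hist [  0   0   0   0   0   0  18  72 199 350  74   0   0   0]
 neck top 518 [0.5323 0.2506 0.138 ] [0.532  0.2512 0.1382] [0.049  0.0475 0.0084]
 tank ((533.2129516601562, 251.8774871826172), 80.00012969970703)
scene table z 
red n 138 ang 162.41963333661218
 arm [0.4168 0.0259 0.0404] [ 0.3395 -0.0388  0.0306] [0.443  0.0406 0.0523]
 arm [ 0.5713 -0.0255  0.0431] [ 0.5476 -0.0382  0.0303] [ 0.5927 -0.0142  0.0556]
 dark 183 [0.5039 0.0043 0.0764] [ 0.4795 -0.0115  0.06  ] [0.6497 0.0155 0.0884]
 dark top 80 [0.4985 0.0025 0.085 ] ((497.37542724609375, 1.036264419555664), (19.431278228759766, 34.77399826049805), 67.9972152709961)
 z hist [ 0  0  0  0  0  0 40 26 27 28 43 71  0  0  0  0  0]
 neck z hist [  0   0  13  22   2   1  41  73 105 211   3   0   0   0]
 neck top 265 [0.5355 0.2533 0.1375] [0.5354 0.2519 0.1374] [0.0433 0.0443 0.0067]
 tank ((532.4906616210938, 252.4894561767578), 80.26067352294922)
```

carry_out([
  [[0,0,0,-0.235,-0.202,0,0],[0,0,0,-0.235,-0.202,0,0],[0,0,0,-0.235,-0.202,0,0],[0,0,0,-0.235,-0.202,0,0],[0,0,0,-0.235,-0.202,0,0],[0,0,0,-0.235,-0.202,0,0],[0,0,0,-0.235,-0.202,0,0],[0,0,0,-0.235,-0.202,0,0],[0,0,0,-0.235,-0.202,0,0],[0,0,0,-0.235,-0.202,0,0]],
])

```text
clock: 1.4
eef_pos: [0.3284, 0.2613, 0.2425]
tool_rot: [[-0.955, 0.297, 0.0], [0.297, 0.955, 0.001], [-0.0, 0.001, -1.0]]
ft_force: [-0.6, 0.4, -0.3]
gripper_width: 0.0856
```

carry_out([
  [[0,0,0,-0.235,-0.202,0,0],[0,0,0,-0.235,-0.202,0,0],[0,0,0,-0.235,-0.202,0,0],[0,0,0,-0.235,-0.202,0,0],[0,0,0,-0.235,-0.202,0,0],[0,0,0,-0.235,-0.202,0,0],[0,0,0,-0.235,-0.202,0,0],[0,0,0,-0.235,-0.202,0,0],[0,0,0,-0.235,-0.202,0,0],[0,0,0.032,-0.235,-0.202,0,0]],
])

```text
clock: 2.4
eef_pos: [0.4928, -0.0012, 0.2425]
tool_rot: [[-0.938, 0.346, 0.001], [0.346, 0.938, 0.0], [-0.0, 0.001, -1.0]]
ft_force: [0.4, -0.3, -0.3]
gripper_width: 0.0855
```

carry_out([
  [[0,0,0,0,0,0,0],[0,0,0,0,0,0,0],[0,0,0,0,0,0,0]],
])

```text
clock: 2.7
eef_pos: [0.4917, 0.0012, 0.2421]
tool_rot: [[-0.939, 0.343, -0.001], [0.343, 0.939, 0.001], [0.001, 0.001, -1.0]]
ft_force: [0.3, -0.1, -0.1]
gripper_width: 0.0852
```

```bash
python3 - <<'E'
from h import *
from cell import ctrl
s=ctrl.observe();print(s["clock"],s["joint_positions"].round(1),s["eef_pos"],s["tool_rot"].round(3))
f=ctrl.grab_frame("wrist");f["st"]=s;pickle.dump(f,open("w1.pkl","wb"))
cv2.imwrite("pics/w1.png",f["image"][:,:,::-1]);print({k:v for k,v in f.items() if k not in("image","depth","st")}, (f["depth"]>0).mean())
E
```

```text
2.7 [-29.   11.8  32.2  96.3  -6.6  73.8  74.4] [0.49169946 0.00122081 0.24212959] [[-0.939  0.343 -0.001]
 [ 0.343  0.939  0.001]
 [ 0.001  0.001 -1.   ]]
{'fx': 309.70691628693146, 'fy': 309.70691628693146, 'cx': 323.96079728784383, 'cy': 192.90713412074692, 'T_tool_cam': array([[-1.66721009e-04, -9.54841448e-01, -2.97115772e-01,
         7.55882290e-02],
       [ 9.99999737e-01, -3.68730727e-04,  6.23859227e-04,
         9.27581978e-04],
       [-7.05242362e-04, -2.97115590e-01,  9.54841258e-01,
        -1.32946973e-01],
       [ 0.00000000e+00,  0.00000000e+00,  0.00000000e+00,
         1.00000000e+00]]), 'shot': 3} 0.99379296875
```

View pics/w1.png

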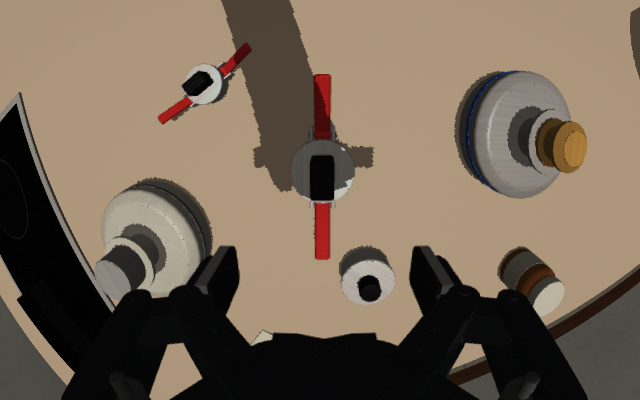

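The wrist view shows the big cap centred at (322,172), with its arms running vertically in the image, so the yaw looks aligned. The brass neck is at about (570,148).

```bash
cat >> h.py <<'E'
def wcloud(f,s):
    d=f["depth"];v,u=np.mgrid[0:400,0:640]
    x=(u-f["cx"])/f["fx"];y=(v-f["cy"])/f["fy"];r=np.hypot(x,y)+1e-9
    k=np.where(r<1.5,np.tan(np.minimum(r,1.5)),0)/r
    p=np.stack([x*k*d,y*k*d,d],-1)
    T=f["T_tool_cam"];p=p@T[:3,:3].T+T[:3,3]
    return p@s["tool_rot"].T+s["eef_pos"]
E
python3 - <<'E'
from h import *
f=pickle.load(open("w1.pkl","rb"));P=wcloud(f,f["st"]);hsv=cv2.cvtColor(f["image"],cv2.COLOR_RGB2HSV)
m=np.zeros((400,640),bool);m[70:265,285:360]=1
red=m&((hsv[...,0]<8)|(hsv[...,0]>172))&(hsv[...,1]>170)&(P[...,2]>.02)
R=P[red];c=R[:,:2].mean(0);w,V=np.linalg.eigh(np.cov((R[:,:2]-c).T));t=(R[:,:2]-c)@V[:,1];o=(R[:,:2]-c)@V[:,0]
print(np.degrees(np.arctan2(V[1,1],V[0,1])),c,c+V[:,1]*(t.max()+t.min())/2,t.max()-t.min(),o.min(),o.max())
K=P[m&(hsv[...,2]<50)&(P[...,2]>.075)];print("bar",K.mean(0),cv2.minAreaRect((K[:,:2]*1000).astype(np.float32)),np.median(K[:,2]))
m[:]=0;m[60:205,450:600]=1
T=P[m&(P[...,2]>.136)];print("neck",T.mean(0),np.median(T[:,2]),cv2.minEnclosingCircle((T[:,:2]*1000).astype(np.float32)))
print(np.histogram(P[m][:,2],bins=np.arange(.05,.16,.005)))
for a,b in((.055,.065),(.098,.102)):
    B=P[m&(P[...,2]>a)&(P[...,2]<b)];print(a,cv2.minEnclosingCircle((B[:,:2]*1000).astype(np.float32)))
print("table",np.median(P[20:60,350:450,2]))
E
```

```text
159.73874803681568 [0.48529532 0.00222835] [ 4.92240194e-01 -3.35297082e-04] 0.20734645302593807 -0.009362065322433026 0.008918948061170648
bar [4.91195973e-01 2.52366638e-04 8.75922666e-02] ((465.4123229980469, 9.549453735351562), (22.713499069213867, 95.79122924804688), 69.92671203613281) 0.08709895305559906
neck [0.52159524 0.2309772  0.15856681] 0.1393260727880573 ((481.1005554199219, 148.12982177734375), 134.4194793701172)
(array([ 673, 1837, 4653,   95,   83,   44,    1,    0,    0,  143,  990,
        375,   82,   14,    6,  134,  418,  838,  158,    0,    0]), array([0.05 , 0.055, 0.06 , 0.065, 0.07 , 0.075, 0.08 , 0.085, 0.09 ,
       0.095, 0.1  , 0.105, 0.11 , 0.115, 0.12 , 0.125, 0.13 , 0.135,
       0.14 , 0.145, 0.15 , 0.155]))
0.055 ((531.78369140625, 251.80642700195312), 78.34436798095703)
0.098 ((532.04541015625, 251.7543182373047), 37.49126052856445)
table 0.0014200695292890808
```

carry_out([
  [[0,0,0,0,0,0.2,0],[0,0,0,0,0,0.2,0],[0,0,0,0,0,0.2,0],[0,0,0,0,0,0.2,0],[0,0,0,0,0,0.2,0],[0,0,0,0,0,0.2,0],[0,0,0,0,0,0.2,0],[0,0,0,0,0,0.2,0],[0,0,0,0,0,0.18,0],[0,0,0,0,0,0,0]],
])

```text
clock: 3.75
eef_pos: [0.4895, 0.0014, 0.0622]
tool_rot: [[-0.94, 0.342, -0.006], [0.342, 0.94, 0.0], [0.006, -0.002, -1.0]]
ft_force: [-0.8, 0.6, -0.4]
gripper_width: 0.0854
```

carry_out([
  [[0,0,0,0,0,0,120],[0,0,0,0,0,0,160],[0,0,0,0,0,0,200],[0,0,0,0,0,0,255],[0,0,0,0,0,0,255],[0,0,0,0,0,0,255],[0,0,0,0,0,0,255],[0,0,0,0,0,0,255],[0,0,0,0,0,0,255],[0,0,0,0,0,0,255]],
])

```text
clock: 4.75
eef_pos: [0.4927, -0.0004, 0.0651]
tool_rot: [[-0.939, 0.345, 0.001], [0.345, 0.939, 0.0], [-0.001, 0.001, -1.0]]
ft_force: [-1.6, -0.4, 5.5]
gripper_width: 0.0227
```

carry_out([
  [[0,0,0,0,0,-0.1,255],[0,0,0,0,0,-0.2,255],[0,0,0,0,0,-0.25,255],[0,0,0,0,0,-0.25,255],[0,0,0,0,0,-0.25,255],[0,0,0,0,0,-0.25,255],[0,0,0,0,0,-0.25,255],[0,0,0,0,0,-0.25,255],[0,0,0,0,0,-0.1,255],[0,0,0,0,0,0,255]],
])

```text
clock: 5.75
eef_pos: [0.4924, -0.0003, 0.2547]
tool_rot: [[-0.939, 0.345, 0.001], [0.345, 0.939, 0.0], [-0.001, 0.001, -1.0]]
ft_force: [0.4, 0.2, -5.9]
gripper_width: 0.0232
```

```bash
python3 - <<'E'
from h import *
from cell import ctrl
s=ctrl.observe();print(s["clock"],s["eef_pos"],s["tool_rot"].round(3),s["ft_force"],s["gripper_width"])
f=ctrl.grab_frame("wrist");cv2.imwrite("pics/w2.png",f["image"][:,:,::-1])
P=wcloud(f,s);f["st"]=s;pickle.dump(f,open("w2.pkl","wb"))
f=ctrl.grab_frame("top");cv2.imwrite("pics/t2.png",f["image"][:,:,::-1]);pickle.dump(f,open("t2.pkl","wb"))
E
```

```text
5.75 [ 4.92391712e-01 -2.91222502e-04  2.54719547e-01] [[-0.939  0.345  0.001]
 [ 0.345  0.939  0.   ]
 [-0.001  0.001 -1.   ]] [ 0.39230552  0.15658015 -5.89832504] 0.02321169568391554
```

View pics/w2.png

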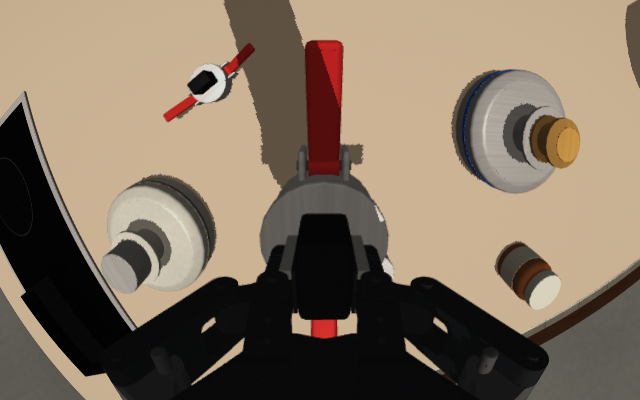

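View pics/t2.png

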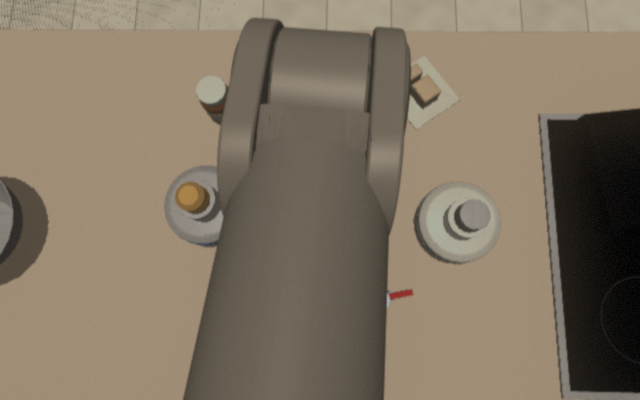

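The cap is held (5.9 N, opening 23 mm). It is upright in the jaws at about (324,235) in the wrist view, with the arms still raised. I measure its centre in the hand.

```bash
python3 - <<'E'
from h import *
f=pickle.load(open("w2.pkl","rb"));s=f["st"];P=(wcloud(f,s)-s["eef_pos"])@s["tool_rot"];hsv=cv2.cvtColor(f["image"],cv2.COLOR_RGB2HSV)
m=np.zeros((400,640),bool);m[30:180,295:355]=1
R=P[m&((hsv[...,0]<8)|(hsv[...,0]>172))&(hsv[...,1]>150)]
print("arm tool frame",R.min(0),R.max(0),R.mean(0)); A=np.polyfit(R[:,0],R[:,1],1);print("line",A)
m[:]=0;m[175:290,255:395]=1
q=P[m&(hsv[...,1]<60)&(hsv[...,2]>60)&(hsv[...,2]<200)];print(np.histogram(q[:,2],bins=np.arange(-.02,.1,.005)))
q=q[(q[:,2]>.0)&(q[:,2]<.03)]
c=np.median(q[:,2]);print("plane",np.linalg.lstsq(np.c_[q[:,:2],np.ones(len(q))],q[:,2],rcond=None)[0],c)
print(q.min(0),q.max(0))
h=cv2.convexHull((q[:,:2]*1000).astype(np.float32))[:,0];h=h[h[:,0]>0]
X=np.linalg.lstsq(np.c_[2*h,np.ones(len(h))],(h**2).sum(1),rcond=None)[0];print("centre",X[:2],np.sqrt(X[2]+X[0]**2+X[1]**2))
E
```

```text
arm tool frame [ 0.00811003 -0.0220683  -0.13294634] [0.14694591 0.02199179 0.25538493] [0.07142997 0.0008118  0.02665787]
line [0.00161474 0.00069646]
(array([   4,    2,    4,    5,   24,   17,    3, 4992,  172,    0,  159,
        131,   96,   58,   53,   41,   15,    0,    0,    0,    0,    0,
          0]), array([-2.00000000e-02, -1.50000000e-02, -1.00000000e-02, -5.00000000e-03,
        3.46944695e-18,  5.00000000e-03,  1.00000000e-02,  1.50000000e-02,
        2.00000000e-02,  2.50000000e-02,  3.00000000e-02,  3.50000000e-02,
        4.00000000e-02,  4.50000000e-02,  5.00000000e-02,  5.50000000e-02,
        6.00000000e-02,  6.50000000e-02,  7.00000000e-02,  7.50000000e-02,
        8.00000000e-02,  8.50000000e-02,  9.00000000e-02,  9.50000000e-02]))
plane [0.02695881 0.0024687  0.01741376] 0.01785463726488052
[-0.0135609  -0.03445337  0.00061589] [0.03491287 0.03632832 0.02490929]
centre [-0.29861515  0.82523523] 35.29902487551717
```

carry_out([
  [[0,0,0,0.02,0.105,0,255],[0,0,0,0.05,0.25,0,255],[0,0,0,0.05,0.25,0,255],[0,0,0,0.05,0.25,0,255],[0,0,0,0.05,0.25,0,255],[0,0,0,0.05,0.25,0,255],[0,0,0,0.05,0.25,0,255],[0,0,0,0.05,0.25,0,255],[0,0,0,0.05,0.25,0,255],[0,0,0,0.05,0.25,0,255]],
])

```text
clock: 6.85
eef_pos: [0.5281, 0.2392, 0.2522]
tool_rot: [[-0.939, 0.344, -0.004], [0.344, 0.939, -0.001], [0.003, -0.002, -1.0]]
ft_force: [0.8, -0.1, -6.2]
gripper_width: 0.023
```

carry_out([
  [[0,0,0,0.023,0.15,0,255],[0,0,0,0,0,0,255],[0,0,0,0,0,0,255],[0,0,0,0,0,0,255]],
])

```text
clock: 7.25
eef_pos: [0.5325, 0.2497, 0.254]
tool_rot: [[-0.938, 0.347, -0.0], [0.347, 0.938, -0.002], [-0.0, -0.002, -1.0]]
ft_force: [-0.4, -1.2, -6.0]
gripper_width: 0.0232
```

```bash
python3 - <<'E'
from h import *
from cell import ctrl
s=ctrl.observe();print(s["clock"],s["eef_pos"],s["tool_rot"].round(3),s["ft_force"],s["joint_positions"].round(1))
f=ctrl.grab_frame("scene");cv2.imwrite("pics/s3.png",f["image"][:,:,::-1]);pickle.dump(f,open("s3.pkl","wb"))
I=cv2.resize(f["image"][140:340,260:560,::-1],None,fx=2.5,fy=2.5,interpolation=cv2.INTER_CUBIC);cv2.imwrite("pics/s3z.png",I)
E
```

```text
7.25 [0.5324575  0.24966976 0.25400422] [[-0.938  0.347 -0.   ]
 [ 0.347  0.938 -0.002]
 [-0.    -0.002 -1.   ]] [-0.36905564 -1.15916007 -6.0064094 ] [-44.4  23.1  25.5  79.7  -9.8  79.4  50.8]
```

View pics/s3z.png

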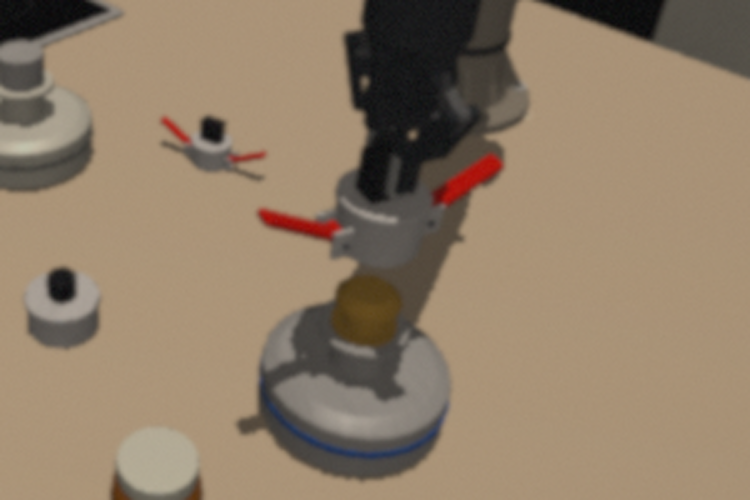

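The cap hangs above the brass neck, roughly centred, with both arms raised. I lower it.

carry_out([
  [[0,0,0,0,0,0.1,255],[0,0,0,0,0,0.15,255],[0,0,0,0,0,0.1,255],[0,0,0,0,0,0.05,255],[0,0,0,0,0,0.05,255],[0,0,0,0,0,0.05,255],[0,0,0,0,0,0.05,255],[0,0,0,0,0,0.05,255],[0,0,0,0,0,0,255]],
])

```text
clock: 8.2
eef_pos: [0.5317, 0.2517, 0.1934]
tool_rot: [[-0.939, 0.345, -0.002], [0.345, 0.939, -0.001], [0.001, -0.001, -1.0]]
ft_force: [-0.1, 1.0, -7.5]
gripper_width: 0.0233
```

carry_out([
  [[0,0,0,0,0,0.05,255],[0,0,0,0,0,0.05,255],[0,0,0,0,0,0.05,255],[0,0,0,0,0,0.05,255],[0,0,0,0,0,0,255]],
])

```text
clock: 8.7
eef_pos: [0.5315, 0.2516, 0.1731]
tool_rot: [[-0.939, 0.345, -0.002], [0.345, 0.939, -0.001], [0.002, -0.002, -1.0]]
ft_force: [-0.3, -0.1, -6.5]
gripper_width: 0.0232
```

carry_out([
  [[0,0,0,0,0,0.03,255],[0,0,0,0,0,0.03,255],[0,0,0,0,0,0.03,255],[0,0,0,0,0,0.02,255],[0,0,0,0,0,0,255]],
])

```text
clock: 9.2
eef_pos: [0.5324, 0.2518, 0.1652]
tool_rot: [[-0.939, 0.345, 0.001], [0.345, 0.939, 0.001], [-0.0, 0.001, -1.0]]
ft_force: [-4.0, -1.0, 4.7]
gripper_width: 0.0229
```

carry_out([
  [[0,0,0,0,0,0.02,255],[0,0,0,0,0,0.01,255],[0,0,0,0,0,0,255]],
])

```text
clock: 9.5
eef_pos: [0.5324, 0.2518, 0.1651]
tool_rot: [[-0.939, 0.345, 0.001], [0.345, 0.939, 0.002], [-0.0, 0.002, -1.0]]
ft_force: [-8.8, -3.1, 16.6]
gripper_width: 0.0229
```

```bash
python3 - <<'E'
from h import *
from cell import ctrl
s=ctrl.observe();print(s["clock"],s["eef_pos"],s["ft_force"])
f=ctrl.grab_frame("scene");pickle.dump(f,open("s4.pkl","wb"))
I=cv2.resize(f["image"][180:340,300:500,::-1],None,fx=3.7,fy=3.7,interpolation=cv2.INTER_CUBIC);cv2.imwrite("pics/s4z.png",I)
E
```

```text
9.5 [0.5323625  0.25178204 0.16508859] [-8.83544744 -3.07895496 16.55032022]
```

View pics/s4z.png

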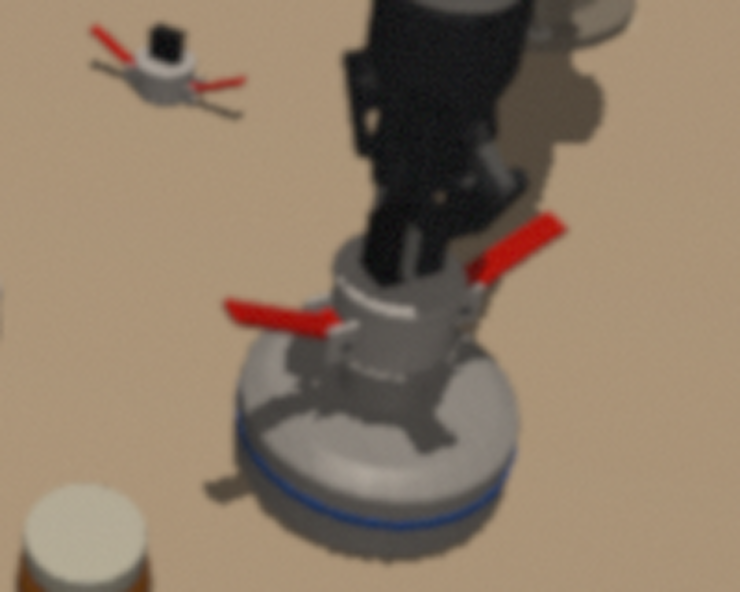

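At TCP z 0.1651 the grip centre is exactly 100 mm above its height on the table (TCP 0.0651, centre 0.066), so it is at 0.166 as required. The cap is home with its rim on the shoulder and both arms raised. I release and rise.

carry_out([
  [[0,0,0,0,0,-0.03,255],[0,0,0,0,0,0,100],[0,0,0,0,0,0,0],[0,0,0,0,0,0,0],[0,0,0,0,0,0,0],[0,0,0,0,0,0,0],[0,0,0,0,0,-0.15,0],[0,0,0,0,0,-0.3,0],[0,0,0,0,0,-0.4,0],[0,0,0,0,0,-0.4,0]],
])

```text
clock: 10.55
eef_pos: [0.5319, 0.2517, 0.2892]
tool_rot: [[-0.939, 0.345, -0.001], [0.345, 0.939, -0.001], [0.001, -0.001, -1.0]]
ft_force: [0.8, 0.3, -0.3]
gripper_width: 0.0857
```

carry_out([
  [[0,0,0,0,0,0,255],[0,0,0,0,0,0,255],[0,0,0,0,0,0,255],[0,0,0,0,0,0,255]],
])

```text
clock: 10.95
eef_pos: [0.5313, 0.2517, 0.2864]
tool_rot: [[-0.939, 0.345, -0.003], [0.345, 0.939, -0.002], [0.003, -0.003, -1.0]]
ft_force: [-0.6, 0.3, 0.4]
gripper_width: 0.0283
```

```bash
python3 - <<'E'
from h import *
from cell import ctrl
s=ctrl.observe();print(s["clock"],s["eef_pos"],s["tool_rot"].round(3),s["ft_force"],s["gripper_width"])
f=ctrl.grab_frame("wrist");cv2.imwrite("pics/w5.png",f["image"][:,:,::-1]);f["st"]=s;pickle.dump(f,open("w5.pkl","wb"))
P=wcloud(f,s);hsv=cv2.cvtColor(f["image"],cv2.COLOR_RGB2HSV)
d=np.hypot(P[...,0]-.5325,P[...,1]-.252)
R=P[((hsv[...,0]<8)|(hsv[...,0]>172))&(hsv[...,1]>170)&(d<.13)&(P[...,2]>.05)&(P[...,2]<.2)]
ax=np.array([.939,-.345]);t=(R[:,:2]-[.5325,.252])@ax;o=(R[:,:2]-[.5325,.252])@[.345,.939]
for m in(t>0,t<0):
    if m.sum()>5:print(m.sum(),t[m].min(),t[m].max(),o[m].mean(),R[m,2].min(),R[m,2].max(),np.polyfit(t[m],R[m,2],1))
T=P[(d<.036)&(hsv[...,1]<60)&(hsv[...,2]>60)&(P[...,2]>.12)&(P[...,2]<.16)];print("flat top",len(T),np.median(T[:,2]))
E
```

```text
10.95 [0.53133445 0.25170518 0.28640748] [[-0.939  0.345 -0.003]
 [ 0.345  0.939 -0.002]
 [ 0.003 -0.003 -1.   ]] [-0.62596319  0.26154398  0.44633511] 0.028276850919792325
1084 0.018759766518368307 0.10508917977155464 0.0011546121808575305 0.12422087584254154 0.18833816732369918 [0.19794573 0.12747323]
1480 -0.10373256861481533 -0.03196577876916571 0.0011084347455784268 0.1211734828145754 0.15431243445920054 [-0.46652914  0.10559637]
flat top 2772 0.1473219265624787
```

View pics/w5.png

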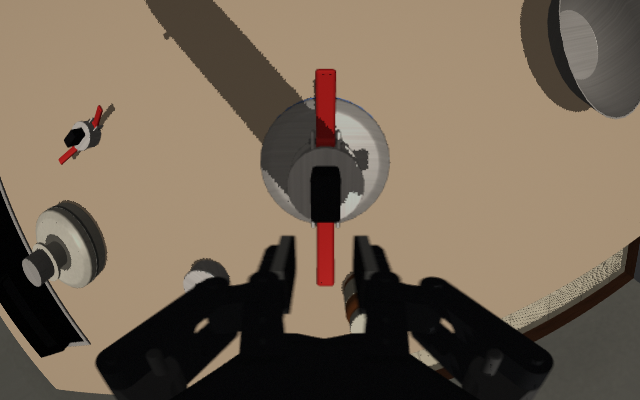

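The wrist view and depth put the cap's flat top at 0.147 (0.146 expected), so it is seated. Both arms are raised, with the inner one in front of the jaws at (325,255) and the outer one at (325,105). I push the outer arm first, with the fingers shut.

carry_out([
  [[0,0,0,-0.2,0,0,255],[0,0,0,-0.2,0,0,255],[0,0,0,-0.2,0,0,255],[0,0,0,-0.2,0,0,255],[0,0,0,-0.03,0,0,255],[0,0,0,0,0,0.3,255],[0,0,0,0,0,0.4,255],[0,0,0,0,0,0.3,255],[0,0,0,0,0,0,255],[0,0,0,0,0,0,255]],
])

```text
clock: 12.0
eef_pos: [0.6095, 0.2238, 0.1883]
tool_rot: [[-0.939, 0.344, -0.001], [0.344, 0.939, -0.0], [0.001, -0.0, -1.0]]
ft_force: [0.5, 0.2, 0.9]
gripper_width: -0.0
```

```bash
python3 - <<'E'
from h import *
from cell import ctrl
s=ctrl.observe();print(s["clock"],s["eef_pos"],s["ft_force"],s["gripper_width"],(s["eef_pos"][:2]-[.5325,.252])@[.939,-.345],(s["eef_pos"][:2]-[.5325,.252])@[.345,.939])
f=ctrl.grab_frame("scene");pickle.dump(f,open("s6.pkl","wb"))
I=cv2.resize(f["image"][180:340,300:500,::-1],None,fx=3.7,fy=3.7,interpolation=cv2.INTER_CUBIC);cv2.imwrite("pics/s6z.png",I)
E
```

```text
12.0 [0.60949048 0.22384645 0.18832516] [0.53193839 0.24320827 0.8508315 ] -1.9810784374330663e-06 0.08200703423018407 0.00012553015372865494
```

View pics/s6z.png

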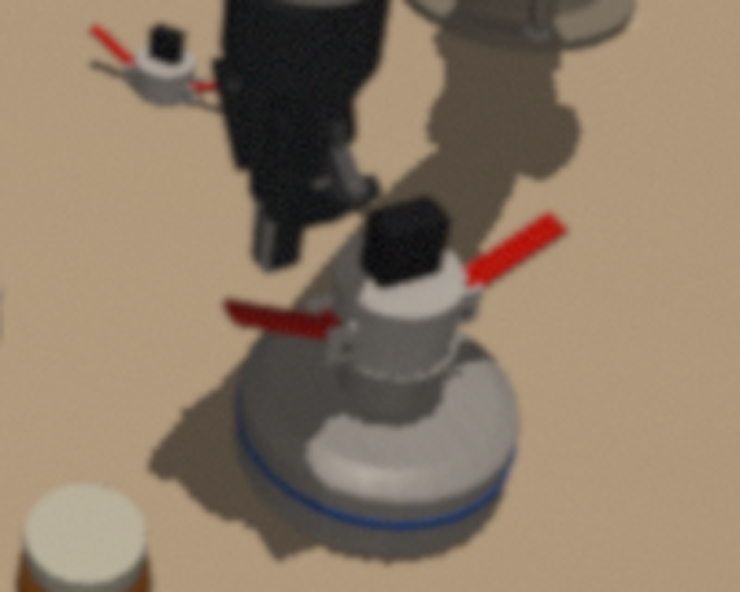

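The shut fingers are above the outer arm, tips at about (275,265) in the zoomed crop and the arm at (280,320). The offset from the axis is 82 mm. I push down.

carry_out([
  [[0,0,0,0,0,0.1,255],[0,0,0,0,0,0.1,255],[0,0,0,0,0,0.08,255],[0,0,0,0,0,0.08,255],[0,0,0,0,0,0.08,255],[0,0,0,0,0,0.08,255],[0,0,0,0,0,0.08,255],[0,0,0,0,0,0.08,255],[0,0,0,0,0,0.06,255],[0,0,0,0,0,0,255]],
])

```text
clock: 13.05
eef_pos: [0.6092, 0.2233, 0.1128]
tool_rot: [[-0.939, 0.345, -0.002], [0.345, 0.939, -0.001], [0.002, -0.001, -1.0]]
ft_force: [-0.4, -0.1, -0.4]
gripper_width: -0.0
```

carry_out([
  [[0,0,0,0,0,0.04,255],[0,0,0,0,0,0.04,255],[0,0,0,0,0,0,255]],
])

```text
clock: 13.35
eef_pos: [0.61, 0.2232, 0.1058]
tool_rot: [[-0.939, 0.345, -0.0], [0.345, 0.939, -0.0], [0.0, -0.0, -1.0]]
ft_force: [0.5, -0.1, 0.2]
gripper_width: 0.0003
```

carry_out([
  [[0,0,0,0,0,0.03,255],[0,0,0,0,0,0,255]],
])

```text
clock: 13.55
eef_pos: [0.6102, 0.2233, 0.103]
tool_rot: [[-0.939, 0.345, 0.0], [0.345, 0.939, -0.0], [-0.0, 0.0, -1.0]]
ft_force: [1.2, -0.5, -0.1]
gripper_width: 0.0
```

carry_out([
  [[0,0,0,0,0,0.03,255],[0,0,0,0,0,0,255]],
])

```text
clock: 13.75
eef_pos: [0.6112, 0.2231, 0.1013]
tool_rot: [[-0.939, 0.345, 0.002], [0.345, 0.939, 0.0], [-0.002, 0.001, -1.0]]
ft_force: [1.3, -1.2, 4.3]
gripper_width: 0.0002
```

carry_out([
  [[0,0,0,0,0,0.03,255],[0,0,0,0,0,0,255]],
])

```text
clock: 13.95
eef_pos: [0.6125, 0.223, 0.0995]
tool_rot: [[-0.939, 0.345, 0.005], [0.345, 0.939, 0.001], [-0.005, 0.003, -1.0]]
ft_force: [1.1, -0.2, 6.8]
gripper_width: -0.0
```

```bash
python3 - <<'E'
from h import *
from cell import ctrl
s=ctrl.observe();print(s["clock"],s["eef_pos"],s["ft_force"])
f=ctrl.grab_frame("scene");pickle.dump(f,open("s7.pkl","wb"))
I=cv2.resize(f["image"][180:340,300:500,::-1],None,fx=3.7,fy=3.7,interpolation=cv2.INTER_CUBIC);cv2.imwrite("pics/s7z.png",I)
E
```

```text
13.95 [0.61247131 0.2229584  0.09954069] [ 1.11994314 -0.16482292  6.834668  ]
```

View pics/s7z.png

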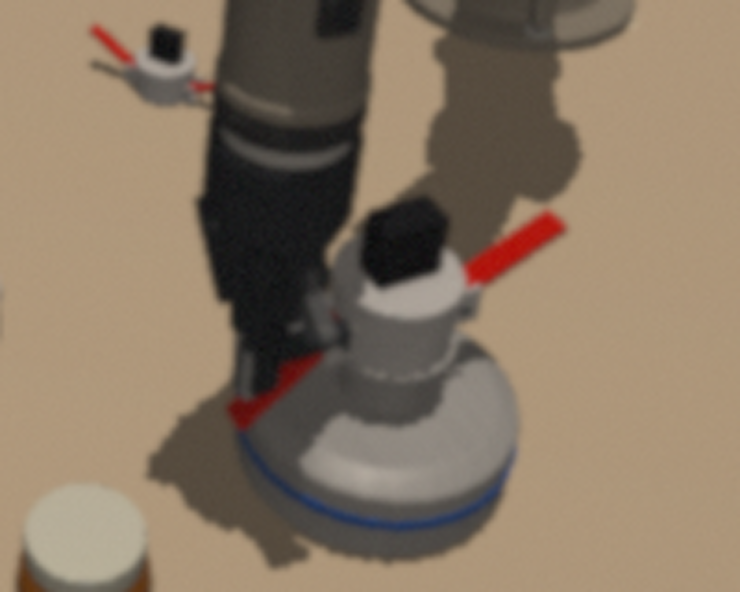

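The outer arm now slants well below level, from (325,355) to (240,415). I press slightly further, then lift and measure its angle.

carry_out([
  [[0,0,0,0,0,0.03,255],[0,0,0,0,0,0,255]],
])

```text
clock: 14.2
eef_pos: [0.6138, 0.2228, 0.0979]
tool_rot: [[-0.938, 0.346, 0.009], [0.346, 0.938, 0.001], [-0.008, 0.004, -1.0]]
ft_force: [2.1, -1.0, 10.4]
gripper_width: 0.0003
```

carry_out([
  [[0,0,0,0,0,0.03,255],[0,0,0,0,0,0,255]],
])

```text
clock: 14.4
eef_pos: [0.6151, 0.2226, 0.0961]
tool_rot: [[-0.938, 0.346, 0.012], [0.346, 0.938, 0.002], [-0.01, 0.005, -1.0]]
ft_force: [2.5, -1.3, 13.7]
gripper_width: -0.0003
```

carry_out([
  [[0,0,0,0,0,-0.15,255],[0,0,0,0,0,-0.4,255],[0,0,0,0,0,-0.5,255],[0,0,0,0,0,-0.5,255],[0,0,0,0.2,0,-0.45,255],[0,0,0,0.4,0,0,255],[0,0,0,0.4,0,0,255],[0,0,0,0.3,0,0,255],[0,0,0,0.36,0,0,255],[0,0,0,0,0,0,255]],
])

```text
clock: 15.4
eef_pos: [0.4482, 0.2843, 0.2909]
tool_rot: [[-0.942, 0.336, -0.006], [0.336, 0.942, 0.002], [0.007, 0.0, -1.0]]
ft_force: [-1.4, 0.5, -0.1]
gripper_width: -0.0001
```

```bash
cat > chk.py <<'E'
from h import *
from cell import ctrl
import sys
s=ctrl.observe();e=s["eef_pos"];print(s["clock"],e,s["tool_rot"][:,2].round(3),s["ft_force"].round(1),"along",(e[:2]-[.5325,.252])@[.939,-.345],"off",(e[:2]-[.5325,.252])@[.345,.939])
for n in("scene","top","wrist"):
    s=ctrl.observe();f=ctrl.grab_frame(n);P=wcloud(f,s) if n=="wrist" else cloud(f);hsv=cv2.cvtColor(f["image"],cv2.COLOR_RGB2HSV)
    I=f["image"][180:340,300:500,::-1] if n=="scene" else f["image"][...,::-1]
    if n=="scene": I=cv2.resize(I,None,fx=3.7,fy=3.7,interpolation=cv2.INTER_CUBIC)
    cv2.imwrite(f"pics/{sys.argv[1]}_{n}.png",I)
    d=np.hypot(P[...,0]-.5325,P[...,1]-.252)
    R=P[((hsv[...,0]<8)|(hsv[...,0]>172))&(hsv[...,1]>150)&(d<.13)&(P[...,2]>.04)&(P[...,2]<.17)]
    t=(R[:,:2]-[.5325,.252])@[.939,-.345]
    for m in(t>.045,t<-.045):
        if m.sum()>8:
            p=np.polyfit(abs(t[m]),R[m,2],1);print(n,"out" if t[m][0]>0 else "in",m.sum(),abs(t[m]).max().round(3),R[m,2].min().round(3),R[m,2].max().round(3),"deg",np.degrees(np.arctan(p[0])).round(1))
    T=P[(d<.036)&(hsv[...,1]<60)&(hsv[...,2]>60)&(P[...,2]>.12)&(P[...,2]<.16)]
    if len(T)>20:print(n,"flat top",len(T),np.median(T[:,2]))
E
python3 chk.py c8
```

```text
15.4 [0.44820205 0.28433397 0.29094292] [-0.006  0.002 -1.   ] [-1.4  0.5 -0.1] along -0.0903109954877936 off 0.0012788098264569687
scene out 240 0.097 0.072 0.119 deg -40.0
scene in 204 0.099 0.125 0.152 deg 26.2
scene flat top 646 0.145473881845109
top out 162 0.095 0.074 0.121 deg -40.2
top in 240 0.102 0.124 0.154 deg 26.1
top flat top 763 0.14685341281954145
wrist in 952 0.105 0.123 0.154 deg 25.1
wrist flat top 488 0.14710632974393456
```

View pics/c8_scene.png

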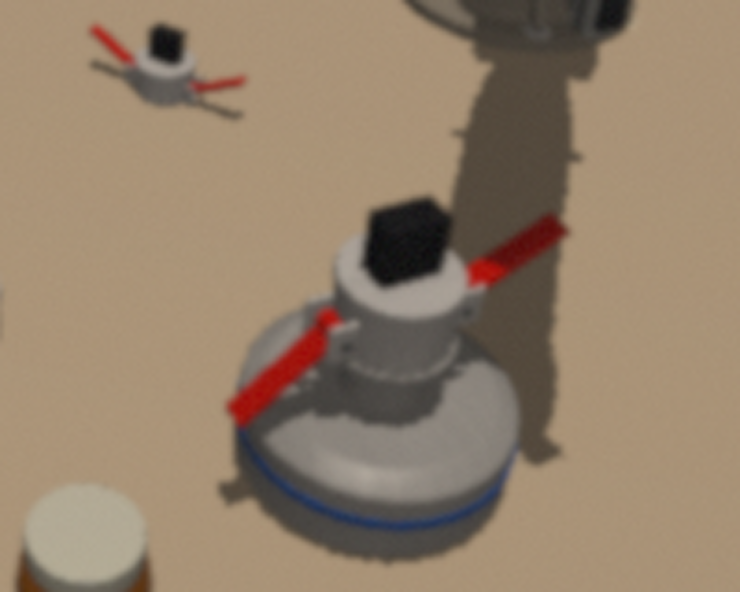

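The outer arm is at its stop (−40.0° and −40.2° from two cameras), and the cap is still seated. Next is the inner arm.

carry_out([
  [[0,0,0,0,0,0.3,255],[0,0,0,0,0,0.4,255],[0,0,0,0,0,0.3,255],[0,0,0,0,0,0,255],[0,0,0,0,0,0,255]],
])

```text
clock: 16.05
eef_pos: [0.4554, 0.2796, 0.1915]
tool_rot: [[-0.938, 0.347, 0.0], [0.347, 0.938, -0.001], [-0.001, -0.001, -1.0]]
ft_force: [0.5, 0.8, 0.0]
gripper_width: -0.0002
```

carry_out([
  [[0,0,0,0,0,0.1,255],[0,0,0,0,0,0.1,255],[0,0,0,0,0,0.1,255],[0,0,0,0,0,0.08,255],[0,0,0,0,0,0.08,255],[0,0,0,0,0,0.08,255],[0,0,0,0,0,0.08,255],[0,0,0,0,0,0.08,255],[0,0,0,0,0,0.08,255],[0,0,0,0,0,0,255]],
])

```text
clock: 17.05
eef_pos: [0.4536, 0.2799, 0.1119]
tool_rot: [[-0.939, 0.345, -0.002], [0.345, 0.939, -0.002], [0.001, -0.002, -1.0]]
ft_force: [-0.1, -0.7, -0.1]
gripper_width: 0.0
```

carry_out([
  [[0,0,0,0,0,0.04,255],[0,0,0,0,0,0.04,255],[0,0,0,0,0,0.03,255],[0,0,0,0,0,0,255]],
])

```text
clock: 17.45
eef_pos: [0.454, 0.2804, 0.1018]
tool_rot: [[-0.939, 0.345, -0.001], [0.345, 0.939, -0.0], [0.001, -0.001, -1.0]]
ft_force: [-0.4, -0.0, -0.2]
gripper_width: -0.0002
```

carry_out([
  [[0,0,0,0,0,0.03,255],[0,0,0,0,0,0.03,255],[0,0,0,0,0,0,255]],
])

```text
clock: 17.75
eef_pos: [0.4543, 0.2808, 0.0964]
tool_rot: [[-0.939, 0.345, 0.0], [0.345, 0.939, 0.001], [0.0, 0.001, -1.0]]
ft_force: [-1.2, -0.1, 3.4]
gripper_width: -0.0003
```

carry_out([
  [[0,0,0,0,0,0.03,255],[0,0,0,0,0,0.03,255],[0,0,0,0,0,0.03,255],[0,0,0,0,0,0,255]],
])

```text
clock: 18.15
eef_pos: [0.4544, 0.2825, 0.0895]
tool_rot: [[-0.939, 0.344, 0.001], [0.344, 0.939, 0.004], [0.001, 0.004, -1.0]]
ft_force: [-4.3, -0.0, 13.5]
gripper_width: -0.0001
```

carry_out([
  [[0,0,0,0,0,-0.15,255],[0,0,0,0,0,-0.4,255],[0,0,0,0,0,-0.5,255],[0,0,0,0,0,-0.5,255],[0,0,0,0,0,-0.4,255],[0,0,0,0.1,0,0,255],[0,0,0,0.2,0,0,255],[0,0,0,0.1,0,0,255],[0,0,0,0,0,0,255],[0,0,0,0,0,0,255]],
])

```text
clock: 19.15
eef_pos: [0.4168, 0.2939, 0.2815]
tool_rot: [[-0.939, 0.345, -0.0], [0.345, 0.939, -0.001], [-0.0, -0.001, -1.0]]
ft_force: [0.8, -0.3, -0.4]
gripper_width: 0.0003
```

```bash
python3 chk.py c9
```

```text
19.15 [0.41681028 0.29391962 0.28153238] [-0.    -0.001 -1.   ] [ 0.8 -0.3 -0.4] along -0.1230949177340596 off -0.0005504339226992316
scene out 245 0.11 0.094 0.123 deg -20.3
scene in 64 0.094 0.071 0.106 deg -38.4
scene flat top 607 0.14546496503290562
top out 239 0.109 0.095 0.123 deg -20.2
top in 199 0.093 0.07 0.116 deg -39.8
top flat top 750 0.14675046877572379
wrist out 11 0.108 0.096 0.098 deg -46.2
wrist in 698 0.095 0.071 0.108 deg -39.9
```

View pics/c9_scene.png

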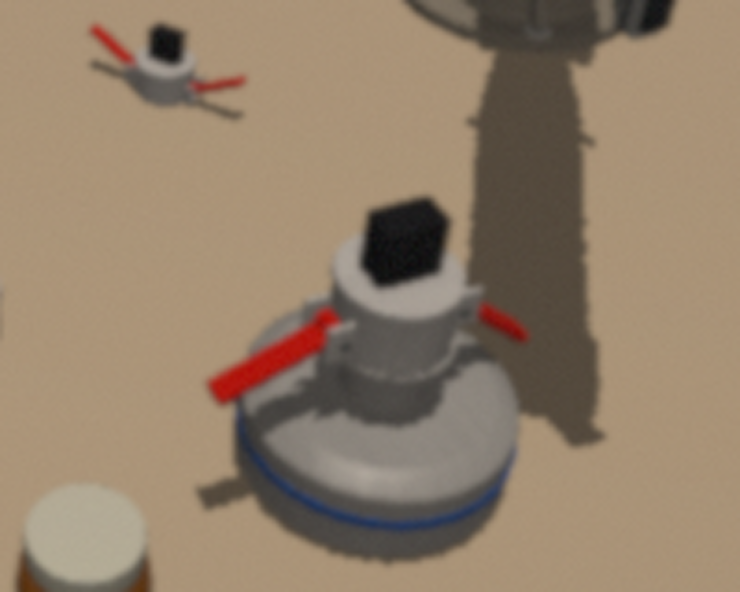

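View pics/c9_top.png

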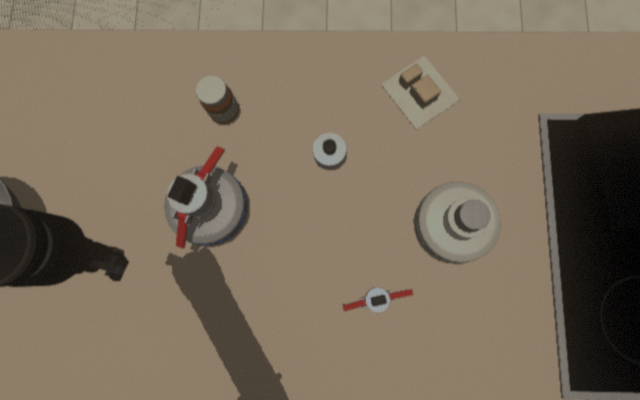

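The inner arm is at its stop (−39.9°), but pushing it rocked the outer arm back up to about −20° (now (215,390) to (330,320) in the scene crop). The cap's height is unchanged. I push the outer arm again, gently this time and stopping at first stop contact, so the cap isn't levered.

carry_out([
  [[0,0,0,-0.2,0,0,255],[0,0,0,-0.4,0,0,255],[0,0,0,-0.4,0,0,255],[0,0,0,-0.4,0,0,255],[0,0,0,-0.4,0,0,255],[0,0,0,-0.26,0,0.2,255],[0,0,0,0,0,0.4,255],[0,0,0,0,0,0.5,255],[0,0,0,0,0,0.3,255],[0,0,0,0,0,0,255]],
])

```text
clock: 20.3
eef_pos: [0.6064, 0.2217, 0.1359]
tool_rot: [[-0.938, 0.346, -0.012], [0.346, 0.938, -0.005], [0.009, -0.008, -1.0]]
ft_force: [-0.6, -0.5, 0.4]
gripper_width: -0.0
```

carry_out([
  [[0,0,0,0,0,0,255],[0,0,0,0,0,0,255]],
])

```text
clock: 20.5
eef_pos: [0.6123, 0.2234, 0.1452]
tool_rot: [[-0.939, 0.345, 0.005], [0.345, 0.939, 0.001], [-0.004, 0.003, -1.0]]
ft_force: [-0.3, -0.3, 0.3]
gripper_width: 0.0002
```

carry_out([
  [[0,0,0,0,0,0.06,255],[0,0,0,0,0,0.06,255],[0,0,0,0,0,0.06,255],[0,0,0,0,0,0.06,255],[0,0,0,0,0,0.05,255],[0,0,0,0,0,0.03,255],[0,0,0,0,0,0.03,255],[0,0,0,0,0,0,255],[0,0,0,0,0,0,255]],
])

```text
clock: 21.4
eef_pos: [0.6101, 0.2232, 0.1071]
tool_rot: [[-0.939, 0.345, -0.0], [0.345, 0.939, -0.0], [0.0, -0.0, -1.0]]
ft_force: [0.4, -0.6, 0.3]
gripper_width: -0.0001
```

```bash
python3 chk.py c10
```

```text
21.4 [0.61007865 0.22315175 0.10713577] [-0. -0. -1.] [ 0.4 -0.6  0.3] along 0.0827990009797041 off -0.0003238689185057171
scene out 165 0.101 0.075 0.168 deg -33.3
scene in 40 0.089 0.073 0.105 deg -40.7
scene flat top 584 0.1454293835002538
top out 72 0.075 0.097 0.123 deg -37.7
top in 196 0.093 0.074 0.114 deg -40.1
top flat top 779 0.1467323872208971
wrist out 1524 0.083 0.06 0.122 deg -36.5
wrist flat top 12929 0.1473379924659468
```

View pics/c10_scene.png

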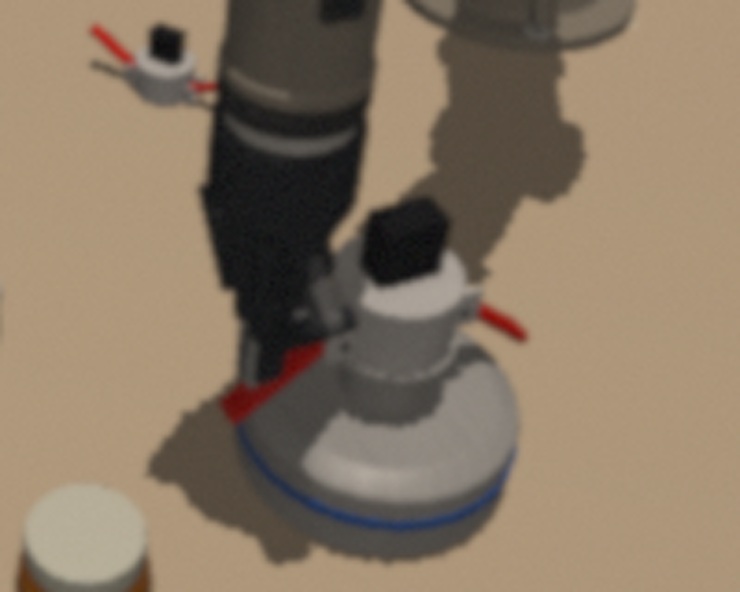

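The outer arm is at about −35° and the inner one holds at −40°. I go on in small steps.

carry_out([
  [[0,0,0,0,0,0.02,255],[0,0,0,0,0,0.02,255],[0,0,0,0,0,0,255],[0,0,0,0,0,0,255]],
])

```text
clock: 21.95
eef_pos: [0.6102, 0.2233, 0.1032]
tool_rot: [[-0.939, 0.345, 0.0], [0.345, 0.939, -0.0], [-0.0, -0.0, -1.0]]
ft_force: [0.5, 0.5, -0.2]
gripper_width: -0.0003
```

carry_out([
  [[0,0,0,0,0,0.02,255],[0,0,0,0,0,0,255],[0,0,0,0,0,0,255]],
])

```text
clock: 22.25
eef_pos: [0.6109, 0.2232, 0.102]
tool_rot: [[-0.939, 0.345, 0.002], [0.345, 0.939, 0.0], [-0.002, 0.001, -1.0]]
ft_force: [0.7, -0.3, 3.9]
gripper_width: -0.0001
```

```bash
python3 chk.py c11
```

```text
22.25 [0.6109183  0.22315713 0.10195859] [ 0.002  0.    -1.   ] [ 0.7 -0.3  3.9] along 0.08358557114935565 off -2.9145822516848905e-05
scene out 145 0.098 0.07 0.167 deg -29.6
scene in 42 0.089 0.074 0.104 deg -40.4
scene flat top 592 0.1454412274345594
top out 66 0.075 0.089 0.121 deg -42.6
top in 198 0.093 0.073 0.116 deg -39.8
top flat top 780 0.1467677826700412
wrist out 1449 0.084 0.053 0.122 deg -41.3
wrist flat top 12831 0.14732769934782483
```

Stop contact at 3.9 N, and the inner arm is still at −40°. I lift off and check.

carry_out([
  [[0,0,0,0,0,-0.1,255],[0,0,0,0,0,-0.3,255],[0,0,0,0,0,-0.5,255],[0,0,0,0,0,-0.5,255],[0,0,0,0,0,-0.4,255],[0,0,0,-0.2,-0.3,0,255],[0,0,0,-0.2,-0.4,0,255],[0,0,0,0,-0.3,0,255],[0,0,0,0,0,0,255],[0,0,0,0,0,0,255]],
])

```text
clock: 23.4
eef_pos: [0.6125, 0.1151, 0.2813]
tool_rot: [[-0.938, 0.346, -0.002], [0.346, 0.938, 0.001], [0.002, 0.0, -1.0]]
ft_force: [0.1, 0.7, 0.4]
gripper_width: -0.0003
```

```bash
python3 chk.py c12
```

```text
23.4 [0.61246232 0.11513608 0.28131016] [-0.002  0.001 -1.   ] [0.1 0.7 0.4] along 0.12230266862205877 off -0.10092821876278733
scene out 250 0.098 0.071 0.123 deg -40.3
scene in 42 0.089 0.073 0.106 deg -40.8
scene flat top 618 0.14548585469935554
top out 167 0.096 0.076 0.123 deg -40.6
top in 201 0.093 0.073 0.114 deg -39.9
top flat top 758 0.14672595944678435
wrist out 717 0.098 0.061 0.123 deg -40.2
wrist in 208 0.068 0.094 0.117 deg -41.2
wrist flat top 2348 0.1474079382189667
```

View pics/c12_scene.png

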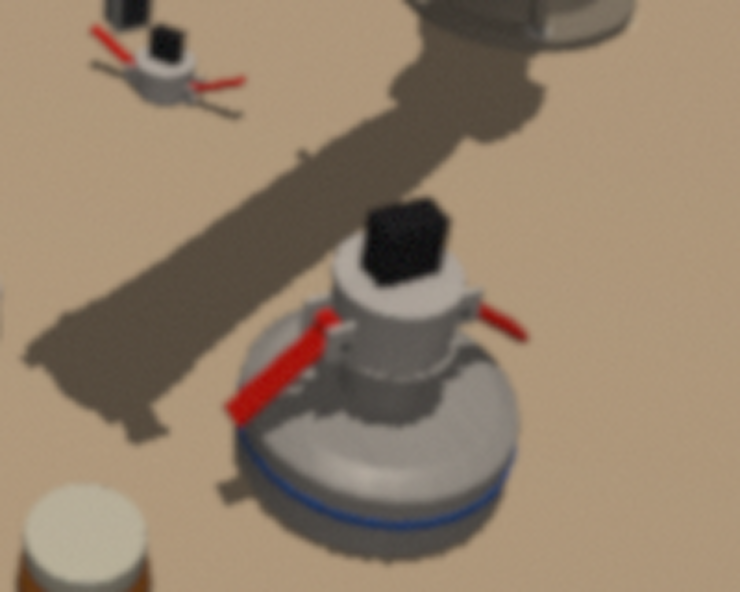

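View pics/c12_wrist.png

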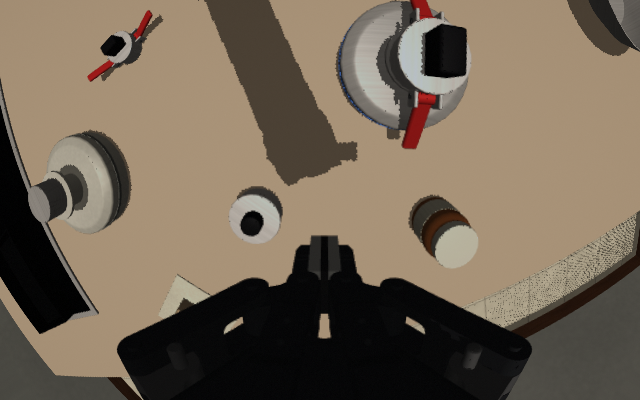

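Both arms are at −40° in all three views, and the cap's top is at 0.146–0.147. The plain cap at (255,215) and the canister at (70,185) look undisturbed in the wrist view, and the gripper is clear of everything. I hand in.

```bash
python3 -c "
from cell import ctrl
print(ctrl.hand_in())"
```

```text
the job is handed in; nothing more can be done
None
```

The yeast-starter tank is closed: the cap is fully down on the brass neck and both cam arms are at their stops. I handed the job in at about 23.5 s.

- **Cap:** I used the larger cap with the red arms. It was pressed home with about 17 N, and its grip centre ended exactly 100 mm above its height on the counter (0.166 m, as required). The last camera checks put its flat top at 0.145–0.147 m (0.146 expected).
- **Cam arms:** I pushed the outer arm down first, then the inner one. The inner push, which peaked at about 13 N, rocked the outer arm back up to about −20°. I pushed the outer arm down again, stopping at 3.9 N against its stop. So the last arm movement was a second push on the first arm.
- **Last check:** The outer arm read −40.2° to −40.6° and the inner arm −39.9° to −41.2° across the scene, top and wrist cameras. The stop is at −40°. An earlier reading taken with the fingers in view gave −29.6° for the outer arm, but that view was partly blocked.
- **Other things:** The plain cap, canister, jar and small look-alike were not touched. The gripper was clear of everything at hand-in, and no wrist force reading passed about 20 N.

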